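Weigh the yellow sauce from the full crate

TASK

Lift the bottle with the yellow cap out of the packed crate without pulling its neighbours along, and set it down gently, upright and near the middle of the kitchen scale's pan. Once you have let go of it, press the scale's green tare button fully down and release it; leave the bottle standing there and all the other bottles in their places.

Things in the scene. Friction and masses are not known exactly. Their poses are not given: they have to be found in the camera images.
- yellow_bottle: sauce bottle with the only YELLOW cap: square amber body 60 x 60 x 100 mm high, then a neck (radius 12 mm) and a round cap 28 mm in diameter, from 118 to 152 mm above its underside. 0.28 to 0.42 kg. Origin: centre of its underside; z up; x, y square to its sides and at the start parallel to the crate's. Starts in one of the two middle places of the crate, neighbours touching all round
- crate: fixed open plywood crate, 195.5 (x) x 255 (y) x 75 mm high, walls and floor 6 mm, packed full with 12 equal bottles, 3 along x by 4 along y, 60.5 mm apart. Standing on its floor, they have their shoulders 106 and cap tops 158 mm above the table; 32 mm is free between neighbouring caps. Origin: centre of its underside; z up
- scale: fixed white kitchen scale, 250 (x) x 180 (y) mm. Its front (-x) strip, 30 mm above the table, carries a dark display and the green tare button; behind that is a square steel pan. Origin: centre of its underside; z up
- pan (a point): centre of the top face of the scale's square steel pan, 160 x 160 mm, level, 40 mm above the table and 35 mm to +x of the scale's origin; axes as the scale
- tare_top (a point): centre of the top face of the round green tare button (30 mm in diameter), at -90 mm in x and -45 mm in y from the scale's origin; 52 mm above the table when up. It sits in a grey housing 46 mm across whose rim is 42 mm above the table, and is pushed straight down
- tare (a joint): travel of the tare button: 0 m when up, 0.006 m when fully down; a spring brings it back; fully down takes about 5 N
- sauce_1: one of the 11 other sauce bottles in the crate, equal in shape and size to the yellow one, with a white, red, green or blue cap; leave in its place. Origin: centre of its underside
- sauce_2: one of the 11 other sauce bottles in the crate, equal in shape and size to the yellow one, with a white, red, green or blue cap; leave in its place. Origin: centre of its underside
- sauce_3: one of the 11 other sauce bottles in the crate, equal in shape and size to the yellow one, with a white, red, green or blue cap; leave in its place. Origin: centre of its underside
- sauce_4: one of the 11 other sauce bottles in the crate, equal in shape and size to the yellow one, with a white, red, green or blue cap; leave in its place. Origin: centre of its underside
- sauce_5: one of the 11 other sauce bottles in the crate, equal in shape and size to the yellow one, with a white, red, green or blue cap; leave in its place. Origin: centre of its underside
- sauce_6: one of the 11 other sauce bottles in the crate, equal in shape and size to the yellow one, with a white, red, green or blue cap; leave in its place. Origin: centre of its underside
- sauce_7: one of the 11 other sauce bottles in the crate, equal in shape and size to the yellow one, with a white, red, green or blue cap; leave in its place. Origin: centre of its underside
- sauce_8: one of the 11 other sauce bottles in the crate, equal in shape and size to the yellow one, with a white, red, green or blue cap; leave in its place. Origin: centre of its underside
- sauce_9: one of the 11 other sauce bottles in the crate, equal in shape and size to the yellow one, with a white, red, green or blue cap; leave in its place. Origin: centre of its underside
- sauce_10: one of the 11 other sauce bottles in the crate, equal in shape and size to the yellow one, with a white, red, green or blue cap; leave in its place. Origin: centre of its underside
- sauce_11: one of the 11 other sauce bottles in the crate, equal in shape and size to the yellow one, with a white, red, green or blue cap; leave in its place. Origin: centre of its underside

How it is judged (in metres and radians):
On the way, in this order (a step that is already met when the one before it is completed fails the run):
1. the yellow bottle is lifted clear of the crate (its underside at least 90 mm above the crate's underside) (z of yellow_bottle in the frame of crate above 0.09 m), for 0.1 s.
2. the yellow bottle stands on the pan within 35 mm of its centre, released by the fingers (horizontal distance between yellow_bottle and pan below 0.035 m and z of yellow_bottle in the frame of pan between -0.004 and 0.004 m and angle between yellow_bottle's own z axis and vertical below 0.08 rad and contact force between the fingers and yellow_bottle below 0.1 N and linear speed of yellow_bottle below 0.03 m/s), for 0.3 s.
3. the tare button is pressed at least 4.5 mm down with the bottle standing on the pan (horizontal distance between yellow_bottle and pan below 0.035 m and z of yellow_bottle in the frame of pan between -0.004 and 0.004 m and angle between yellow_bottle's own z axis and vertical below 0.08 rad and value of joint tare above 0.0045 m), for 0.05 s.
At the end, for the whole second after the job is handed in: The yellow bottle stands upright (within 0.08 rad) and still on the scale's pan, its middle within 35 mm of the pan's centre; the tare button has been pressed and is up again (less than 1.5 mm down) (horizontal distance between yellow_bottle and pan below 0.035 m and z of yellow_bottle in the frame of pan between -0.004 and 0.004 m and angle between yellow_bottle's own z axis and vertical below 0.08 rad and linear speed of yellow_bottle below 0.02 m/s and value of joint tare below 0.0015 m); the robot touches nothing.
It fails at once if another bottle is moved by more than 20 mm from its place (distance of any of sauce_1, sauce_2, sauce_3, sauce_4, sauce_5, sauce_6, sauce_7, sauce_8, sauce_9, sauce_10, sauce_11 from where it was at the start of the episode above 0.02 m).
It fails at once if the yellow bottle is dropped or slammed on the scale (faster than 0.35 m/s within 30 mm of the pan's height, over the scale) (horizontal distance between yellow_bottle and pan below 0.1 m and z of yellow_bottle in the frame of pan below 0.03 m and linear speed of yellow_bottle above 0.35 m/s).
It also fails if it takes over 51 s, if anything falls off the work surface, if the arm or the gripper's body presses on something with over 40 N, if the wrist force passes 120 N, or if a joint passes its speed limit or range.

ROBOT

A 7-joint arm with a two-finger parallel gripper is mounted at the origin on the work surface. World frame = base frame: x ahead of the robot, y to its left, z up, the work surface at z = 0. Lengths are in mm, angles in degrees, forces in N, time in s.
With the tool pointing down it reaches from about 425 to 825 mm from the base axis. Payload 3.6 kg.
Tool frame: the origin (TCP) lies on the centre line of the jaws, within the pads' length; the fingertips stand 14 mm ahead of it and the grasp point (between the pads) lies 5 mm behind it; z points along the fingers, x is the direction in which the jaws open and shut, and the axes are right-handed (so a half turn about z gives the same grasp; the last joint's range is limited). The gripper opens to 85 mm and grips with 20 to 120 N. Pads are 22 mm wide; open, the fingers measure 114 mm over their backs; the gripper's body (76 mm by 85 mm) begins 54 mm behind the grasp point. The pads swing forward as they close: fully open they stand 13 mm farther back than shut.
Start: joints at [-75.946, 35.231, -0.722, 81.555, 0.464, 63.22, -2.315], TCP at [174.471, 626.118, 245.297] pointing down, gripper open.
Joint ranges: [-178.69, 178.69], [-17.37, 117.87], [-77.05, 75.6], [15.02, 138.74], [-78.02, 258.01], [0.78, 113.62], [-162.83, 162.83]. Speed limits (degrees/s): [159.86, 159.86, 180, 180, 180, 180, 180].

INTERFACE

Orientations are given as a 3x3 rotation matrix whose columns are the frame's x, y, z axes.
In Python, from rig import robot, imaging gives the robot as it stands. Calls block until the motion is done:
- robot.move_pose(position, orientation): joint-space move of the TCP to a pose.
- robot.servo_line(position, rate=150, rot=None): straight line of the TCP; rot=None keeps the orientation; rate is the mean speed in mm/s.
- robot.move_j(angles): joint-space move.
- robot.ungrasp() and robot.gripper_close(strength=None): open the fingers fully, or close them until they stop; strength is the grip in N (None keeps the last).
- robot.sleep(seconds).
- robot.inverse_kinematics(position, orientation): joint angles nearest the present ones, or None.
- robot.get_state(): the state.
- imaging.get_image(name): name is "scene" or "side" or "wrist"; returns a dict with "img" (420x560x3 uint8, red, green, blue), "fovy" (degrees; the focal length in pixels is half the picture's height over the tangent of half this angle, whatever the lens; pixels are square), "cx", "cy" (the principal point, pixels), "origin" and "rotation" of the camera in the world. Camera axes: x right, y up, looking along -z (the intrinsics and any distortion apply to the point x, -y, -z); pixel columns grow to the right and rows downward; lengths in mm; the calibration is good to about 2 mm. A picture is of the moment at which its call begins. There is no depth.
A pose or a line that the arm cannot do raises robot.IKError and nothing moves.
- robot.sign_off(): hands the job in, once; it reports no verdict.
The state is a dict: "t": time; "joints": joint angles; "dq": joint speeds; "joint_efforts": joint torques, N m; "tcp_pos": TCP position; "orientation": TCP orientation; "wrist_force": force on the tool from outside, world axes, zero at the start; "wrist_torque": the same for the moment, N m; "opening": finger opening in mm.
Only numpy, scipy, OpenCV 4.12 (cv2) and the standard library are available. Lean on these libraries where they do the work, as an engineer would, in place of code of your own. Each camera call takes 0.05 s, during which the arm holds its last target.

## Working session

There is one attempt and no reset: what is moved stays moved. The work goes in short steps, each a Python script; the robot and the scene stay as the last script left them, time stands still between calls to the robot, and variables do not carry over. Pictures are saved under pics/ and viewed, and the job is handed in when it is done.

```bash
mkdir -p pics; ls; python3 - <<'E'
from rig import robot, imaging
import cv2
for n in ["scene","side","wrist"]:
    d=imaging.get_image(n); cv2.imwrite(f"pics/{n}0.png",cv2.cvtColor(d["img"],cv2.COLOR_RGB2BGR))
    print({k:v for k,v in d.items() if k!="img"})
print(robot.get_state())
E
```

```text
pics
{'fovy': 52.043599884501795, 'cx': 279.3760374610085, 'cy': 212.01517090539915, 'origin': array([1090.15196261,   65.44686923,  723.59696818]), 'rotation': array([[-0.16648618, -0.78916123,  0.59119109],
       [ 0.98602793, -0.13664244,  0.09527733],
       [ 0.00559262,  0.59879328,  0.80088409]])}
{'fovy': 47.590632753922065, 'cx': 287.02374376673737, 'cy': 207.33997139397238, 'origin': array([  35.98714725, -718.39442638,  632.9838129 ]), 'rotation': array([[ 0.78492553,  0.32695549, -0.52630031],
       [-0.61934675,  0.43784532, -0.65169094],
       [ 0.0173642 ,  0.83749125,  0.54617479]])}
{'fovy': 65.64013875560613, 'cx': 279.0544625399549, 'cy': 214.1436859703798, 'origin': array([ 98.34683019, 647.42383592, 372.7991481 ]), 'rotation': array([[ 0.26788968, -0.91578106, -0.29929945],
       [ 0.96344757,  0.25399749,  0.0851708 ],
       [-0.0019765 , -0.31117571,  0.95035034]])}
{'t': 0.15, 'joints': array([-75.94631669,  35.27641956,  -0.72329358,  81.61999796,
         0.46445391,  63.220232  ,  -2.3132058 ]), 'dq': array([ 0.01725971, -0.25933344,  0.02794671, -0.2891749 ,  0.05280847,
       -0.12717789, -0.00765266]), 'joint_efforts': array([ 1.05027462e-03, -4.69657159e+01,  2.59953272e-01, -1.71252179e+01,
        1.00432243e-02,  7.14787791e-03,  4.78625779e-06]), 'tcp_pos': array([174.32506848, 625.60628835, 244.406738  ]), 'orientation': array([[ 2.68352828e-01,  9.63320557e-01, -5.14303256e-04],
       [ 9.63318648e-01, -2.68353320e-01, -1.91804904e-03],
       [-1.98571106e-03,  1.92759667e-05, -9.99998028e-01]]), 'wrist_force': array([1.28498635, 0.18902057, 0.40636294]), 'wrist_torque': array([-0.02019954,  0.00451909, -0.02876313]), 'opening': 85.43324842877331}
```

View pics/scene0.png

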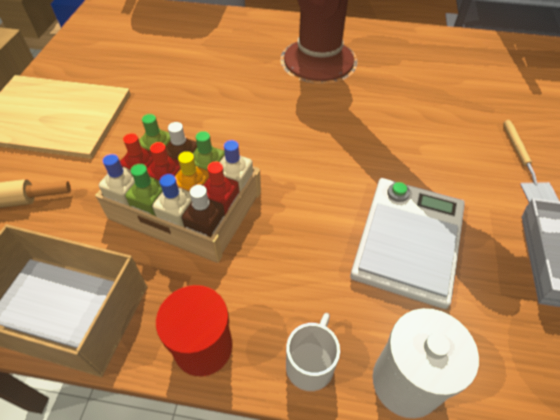

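View pics/side0.png

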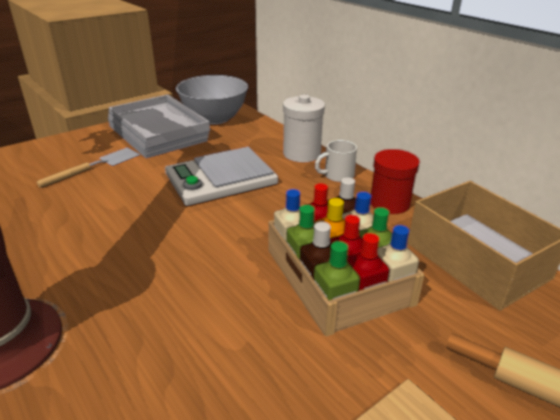

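View pics/wrist0.png

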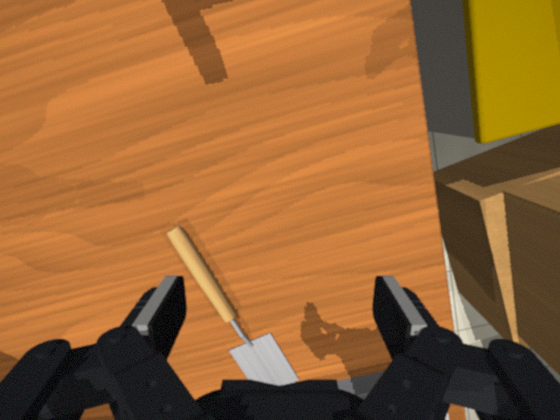

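The scene view shows the yellow cap near (187,160), the crate around (180,190), the scale near (410,240) and its green button near (400,189). In the side view the cap is near (335,210) and the button near (192,183). Next I'll measure the caps, button and pan.

```bash
cat > h.py <<'E'
import numpy as np, cv2
def f(d): return d["img"].shape[0]/2/np.tan(np.radians(d["fovy"]/2))
def ray(d,u,v):
    r=np.array([(u-d["cx"])/f(d),-(v-d["cy"])/f(d),-1.]); r=d["rotation"]@r
    return np.array(d["origin"]),r/np.linalg.norm(r)
def plane(d,u,v,z):
    o,r=ray(d,u,v); return o+r*(z-o[2])/r[2]
def tri(rs):
    A=0;b=0
    for o,r in rs:
        P=np.eye(3)-np.outer(r,r);A=A+P;b=b+P@o
    x=np.linalg.solve(A,b); return x,[np.linalg.norm((np.eye(3)-np.outer(r,r))@(x-o)) for o,r in rs]
def proj(d,p):
    c=np.array(d["rotation"]).T@(np.array(p)-d["origin"]); return d["cx"]-f(d)*c[0]/c[2], d["cy"]+f(d)*c[1]/c[2]
def blobs(d,lo,hi,box=None,amin=25):
    h=cv2.cvtColor(d["img"],cv2.COLOR_RGB2HSV); m=cv2.inRange(h,np.array(lo),np.array(hi))
    if box: 
        k=np.zeros_like(m);x0,y0,x1,y1=box;k[y0:y1,x0:x1]=255;m&=k
    n,l,s,c=cv2.connectedComponentsWithStats(m)
    return [(c[i].round(1),s[i]) for i in range(1,n) if s[i][4]>=amin],m
E
python3 - <<'E'
from h import *
from rig import robot, imaging
S=imaging.get_image("scene");D=imaging.get_image("side")
for nm,d,cb,sb in [("scene",S,(95,100,270,260),(340,170,480,310)),("side",D,(260,170,430,330),(160,140,290,205))]:
    for c,lo,hi in [("yellow",(24,200,120),(32,255,255)),("blue",(105,150,80),(125,255,255)),("green",(55,120,50),(80,255,255))]:
        for b in blobs(d,lo,hi,cb)[0]: print(nm,c,b, plane(d,*b[0],141).round(1))
    for b in blobs(d,(50,120,60),(85,255,255),sb)[0]: print(nm,"btn",b,plane(d,*b[0],51).round(1))
    for k,(x0,y0,x1,y1) in dict(c=cb,s=sb).items():
        im=cv2.resize(d["img"][y0:y1,x0:x1],None,fx=4,fy=4,interpolation=cv2.INTER_CUBIC)
        im=im[:600,:800]; cv2.imwrite(f"pics/{nm}_{k}.png",im[:,:,::-1])
E
```

```text
scene yellow (array([186.5, 161.7]), array([178, 151,  17,  24, 303], dtype=int32)) [ 574.8 -192.5  141. ]
scene blue (array([230.6, 145.7]), array([225, 142,  12,   9,  83], dtype=int32)) [ 520.1 -122.   141. ]
scene blue (array([110.1, 159.9]), array([104, 156,  13,   9,  97], dtype=int32)) [ 594.7 -333.2  141. ]
scene blue (array([167.1, 180.7]), array([160, 175,  15,  12, 138], dtype=int32)) [ 625.5 -213.   141. ]
scene green (array([148.4, 119. ]), array([143, 115,  12,   9,  85], dtype=int32)) [ 474.6 -302.5  141. ]
scene green (array([202.4, 136.7]), array([197, 132,  12,  10,  97], dtype=int32)) [ 505.4 -181.7  141. ]
scene green (array([138.7, 173.6]), array([131, 165,  15,  22, 201], dtype=int32)) [ 618.  -268.9  141. ]
scene btn (array([399.5, 187.9]), array([393, 183,  14,  11, 117], dtype=int32)) [491.2 216.9  51. ]
side yellow (array([335.3, 208.3]), array([329, 198,  15,  22, 264], dtype=int32)) [ 581.2 -188.6  141. ]
side blue (array([292.5, 199.6]), array([287, 190,  12,  20, 222], dtype=int32)) [ 535.6 -116.1  141. ]
side blue (array([362.3, 202.3]), array([355, 193,  16,  20, 241], dtype=int32)) [ 637.7 -204.5  141. ]
side blue (array([399.3, 237. ]), array([391, 226,  17,  23, 302], dtype=int32)) [ 608.1 -322.3  141. ]
side green (array([306.2, 216.2]), array([299, 205,  14,  23, 273], dtype=int32)) [ 519.9 -175.9  141. ]
side green (array([379.9, 219.1]), array([373, 208,  15,  23, 279], dtype=int32)) [ 622.1 -264.3  141. ]
side green (array([337.9, 254.4]), array([330, 242,  17,  26, 372], dtype=int32)) [ 489.3 -293.   141. ]
side btn (array([191.2, 179.3]), array([186, 175,  12,   9,  84], dtype=int32)) [486.8 214.5  51. ]
```

```bash
python3 - <<'E'
import cv2,numpy as np
a=[cv2.imread(f"pics/{n}.png") for n in ["scene_c","side_c","scene_s","side_s"]]
def fit(i):
    s=min(400/i.shape[1],300/i.shape[0]); i=cv2.resize(i,None,fx=s,fy=s); o=np.zeros((300,400,3),np.uint8); o[:i.shape[0],:i.shape[1]]=i; return o
a=[fit(i) for i in a]
cv2.imwrite("pics/crops.png",np.vstack([np.hstack(a[:2]),np.hstack(a[2:])]))
E
```

```text
(no output)
```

View pics/crops.png

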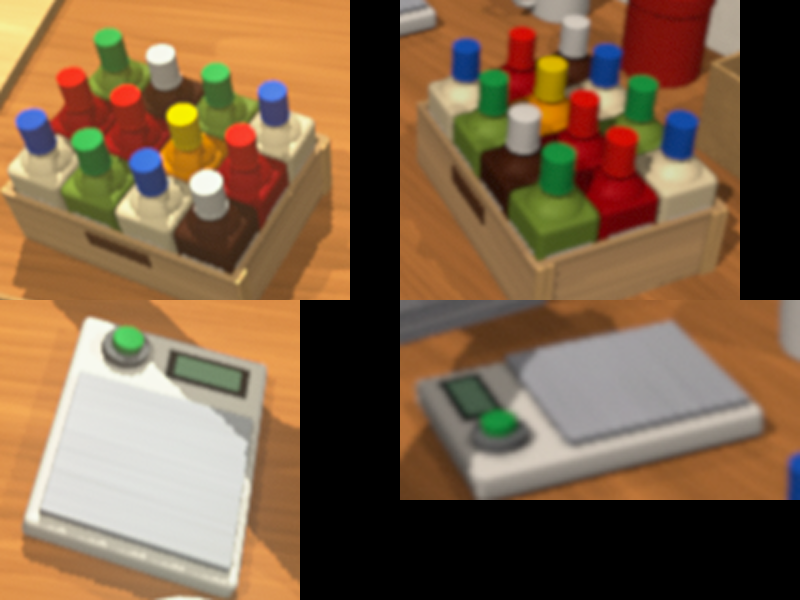

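```bash
python3 - <<'E'
from h import *
from rig import robot, imaging
S=imaging.get_image("scene");D=imaging.get_image("side")
hs=cv2.cvtColor(S["img"],cv2.COLOR_RGB2HSV);hd=cv2.cvtColor(D["img"],cv2.COLOR_RGB2HSV)
print("yel scene col",[tuple(hs[r,186]) for r in range(150,178,2)]); print("yel side",[tuple(hd[r,335]) for r in range(196,224,2)])
print("blue scene",[tuple(hs[r,167]) for r in range(174,196,2)])
cats={"yellow":((24,200,110),(31,255,255)),"blue":((105,110,50),(128,255,255)),"green":((50,100,40),(85,255,255))}
T={}
for nm,d,cb in [("scene",S,(95,100,270,260)),("side",D,(260,170,430,330))]:
    for c,(lo,hi) in cats.items():
        T[nm,c]=blobs(d,lo,hi,cb,60)[0]
for c in cats:
    for a in T["scene",c]:
        best=min(((tri([ray(S,*a[0]),ray(D,*b[0])]),b) for b in T["side",c]),key=lambda q:q[0][1][0])
        print(c,a[0],a[1][2:],best[1][0],best[1][1][2:],best[0][0].round(1),np.round(best[0][1][0],1))
# scale edges
for nm,d,sb in [("scene",S,(330,165,490,310)),("side",D,(160,140,290,205))]:
    b=blobs(d,(50,120,60),(85,255,255),sb)[0][0]; T[nm,"b"]=b[0]
print("btn",tri([ray(S,*T["scene","b"]),ray(D,*T["side","b"])]))
E
```

```text
yel scene col [(np.uint8(21), np.uint8(180), np.uint8(95)), (np.uint8(27), np.uint8(255), np.uint8(229)), (np.uint8(29), np.uint8(255), np.uint8(249)), (np.uint8(29), np.uint8(255), np.uint8(247)), (np.uint8(29), np.uint8(255), np.uint8(247)), (np.uint8(29), np.uint8(255), np.uint8(248)), (np.uint8(27), np.uint8(255), np.uint8(225)), (np.uint8(24), np.uint8(219), np.uint8(150)), (np.uint8(24), np.uint8(224), np.uint8(149)), (np.uint8(24), np.uint8(228), np.uint8(149)), (np.uint8(24), np.uint8(228), np.uint8(149)), (np.uint8(24), np.uint8(224), np.uint8(150)), (np.uint8(23), np.uint8(223), np.uint8(152)), (np.uint8(18), np.uint8(224), np.uint8(173))]
yel side [(np.uint8(15), np.uint8(183), np.uint8(138)), (np.uint8(24), np.uint8(255), np.uint8(180)), (np.uint8(25), np.uint8(255), np.uint8(218)), (np.uint8(25), np.uint8(255), np.uint8(220)), (np.uint8(25), np.uint8(255), np.uint8(217)), (np.uint8(25), np.uint8(255), np.uint8(187)), (np.uint8(24), np.uint8(255), np.uint8(175)), (np.uint8(24), np.uint8(255), np.uint8(174)), (np.uint8(24), np.uint8(255), np.uint8(173)), (np.uint8(24), np.
[... 781 characters left out ...]
4 208.4] [ 15  22 267] [ 577.9 -191.6  143.8] 0.5
blue [230.8 146. ] [ 13  11 115] [292.5 199.7] [ 13  21 238] [ 528.7 -121.   147. ] 2.4
blue [110.2 160.2] [ 14  12 126] [399.3 237. ] [ 18  24 327] [ 600.7 -327.9  147.6] 0.4
blue [168.4 185. ] [ 17  23 288] [362.3 202.2] [ 16  22 272] [ 635.9 -206.4  142.8] 0.3
green [148.5 119.1] [12 10 98] [337.9 254.5] [ 18  27 400] [ 482.6 -298.4  147.8] 0.7
green [202.1 136.9] [ 13  11 117] [306.  216.3] [ 15  24 295] [ 513.2 -180.7  146.8] 1.6
green [140.  175.3] [ 19  24 304] [379.8 219.2] [ 17  23 290] [ 621.6 -264.8  141.2] 0.2
btn (array([488.68239538, 217.71419498,  48.64257163]), [np.float64(0.38514091954500074), np.float64(0.3851409195448771)])
```

```bash
python3 - <<'E'
from h import *
from rig import robot, imaging
S=imaging.get_image("scene");D=imaging.get_image("side")
for d,(x0,y0,x1,y1),n in [(S,(340,170,480,310),"scene"),(D,(160,140,290,205),"side")]:
    g=cv2.resize(d["img"][y0:y1,x0:x1],None,fx=5 if n=="scene" else 6,fy=5 if n=="scene" else 6,interpolation=cv2.INTER_CUBIC)
    g=g[:600]
    cl=cv2.createCLAHE(4,(4,4)); g=cl.apply(cv2.cvtColor(g,cv2.COLOR_RGB2GRAY)); cv2.imwrite(f"pics/{n}_sg.png",g)
for d,k,o,pts in [(S,2.143,(340,170),[(80,75),(250,140),(222,267),(42,215)]),(D,3.077,(160,140),[(107,55),(272,22),(352,100),(173,143)])]:
    P=np.array([plane(d,p[0]/k+o[0],p[1]/k+o[1],40)[:2] for p in pts]); print(P.round(1),P.mean(0).round(1))
    print(np.linalg.norm(P-np.roll(P,-1,0),axis=1).round(1))
E
```

```text
[[534.5 175.4]
 [582.6 327.5]
 [713.6 295.4]
 [690.4 148.6]] [630.3 236.7]
[159.5 134.9 148.7 158.1]
[[559.3 329.2]
 [712.5 298.1]
 [682.8 137. ]
 [526.9 165.1]] [620.4 232.4]
[156.3 163.9 158.4 167.2]
```

View pics/scene_sg.png

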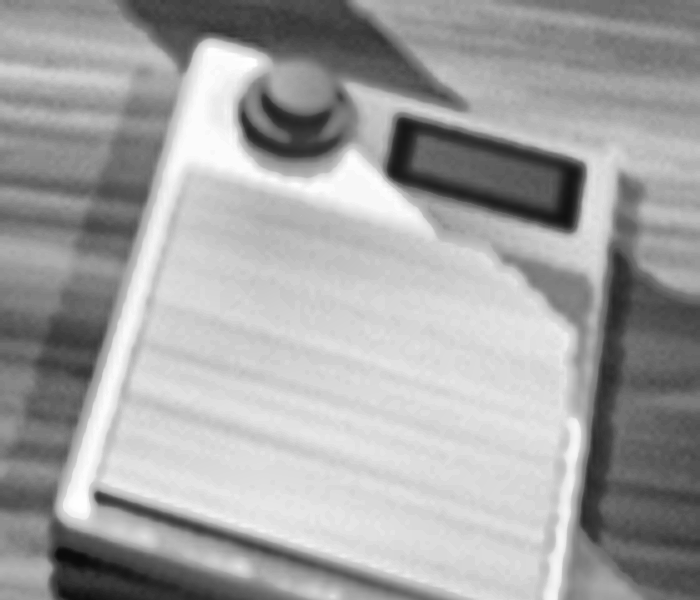

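View pics/side_sg.png

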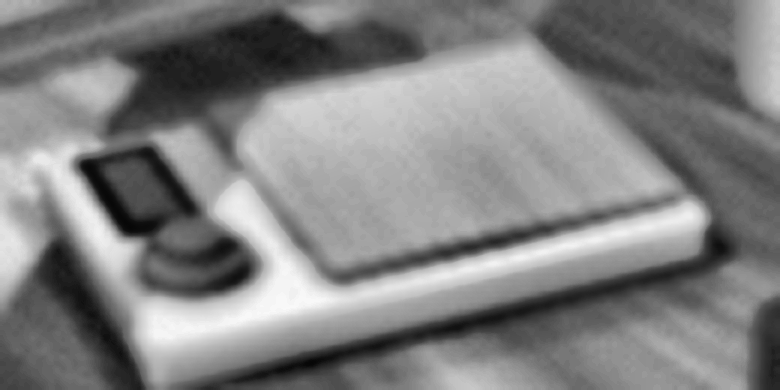

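The pan centre comes out near (620,236), with a yaw of about -10°. The crate yaw is about -14°, so I'll grip along the crate diagonal, where the fingers clear the neighbouring caps. Moving above the bottle and checking with the wrist camera.

```bash
cat >> h.py <<'E'
def R(deg):
    a=np.radians(deg);c,s=np.cos(a),np.sin(a)
    return np.array([[c,s,0],[s,-c,0],[0,0,-1.]])
E
python3 - <<'E'
from h import *
from rig import robot, imaging
for a in (31,-59,121,-149):
    for p in ((578,-192,260),(578,-192,136),(578,-192,340),(620,236,340),(620,236,172),(489,218,70)):
        q=robot.inverse_kinematics(p,R(a)); print(a,p,None if q is None else np.round(q))
robot.move_pose([578,-192,265],R(-59))
d=imaging.get_image("wrist"); cv2.imwrite("pics/wrist1.png",d["img"][:,:,::-1])
s=robot.get_state(); print(s["t"],s["tcp_pos"],s["wrist_force"])
print("expected cap px",proj(d,(577.9,-191.6,158)))
E
```

```text
31 (578, -192, 260) [ -8.  36.  42.  88. -25.  66.  70.]
31 (578, -192, 136) [  1.  41.  25.  96. -22.  48.  67.]
31 (578, -192, 340) [-10.  33.  47.  81. -24.  76.  69.]
31 (620, 236, 340) [-31.  34.  15.  70.  -8.  77.  15.]
31 (620, 236, 172) [-29.  41.  12.  84. -10.  56.  16.]
31 (489, 218, 70) [-32.  39.   9. 111. -11.  31.  15.]
-59 (578, -192, 260) [-16.  43.  62.  89. -39.  72.  -7.]
-59 (578, -192, 136) [ -7.  44.  41.  97. -35.  53. -11.]
-59 (578, -192, 340) [-16.  38.  63.  81. -34.  81. -12.]
-59 (620, 236, 340) [-41.  37.  37.  71. -21.  79. -65.]
-59 (620, 236, 172) [-41.  44.  33.  85. -26.  59. -60.]
-59 (489, 218, 70) [-43.  42.  27. 111. -32.  34. -55.]
121 (578, -192, 260) [  7.  31.  16.  88.  -9.  62. 146.]
121 (578, -192, 136) [ 18.  38.  -3.  96.   2.  46. 135.]
121 (578, -192, 340) [  1.  29.  27.  81. -13.  73. 149.]
121 (620, 236, 340) [-19.  33.  -7.  70.   4.  77.  95.]
121 (620, 236, 172) [-17.  41. -10.  84.   8.  56.  92.]
121 (489, 218, 70) [-20.  39.  -9. 110.  11.  31.  84.]
-149 (578, -192, 260) [-17.  44.  65.  89. -41.  74. -95.]
-149 (578, -192, 136) [-17.  55.  65.  97. -54.  66. -85.]
-149 (578, -192, 340) [ -17.   39.   65.   81.  -36.   82. -101.]
-149 (620, 236, 340) [ -51.   45.   65.   71.  -40.   87. -141.]
-149 (620, 236, 172) [ -53.   55.   65.   85.  -51.   72. -131.]
-149 (489, 218, 70) [ -6.  43. -32. 110.  36.  38. 150.]
3.6917 [ 578.39316965 -191.04204504  264.8136521 ] [0.00491357 1.13116471 0.15189831]
expected cap px (np.float64(279.1551620144649), np.float64(219.86179622090697))
```

View pics/wrist1.png

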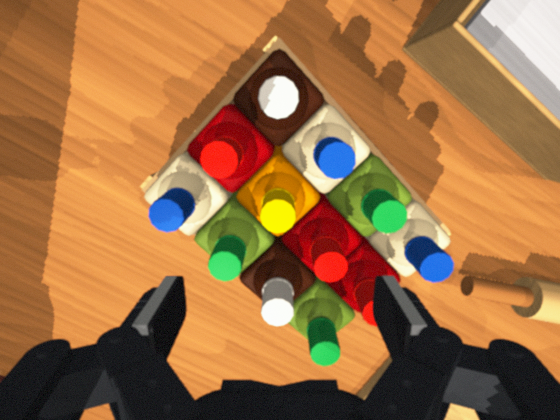

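The wrist view shows the crate square to the jaw's diagonal. The yellow cap top is near (278,214), against a predicted (279,220). I'll refine from the bright cap tops.

```bash
python3 - <<'E'
from h import *
from rig import robot, imaging
d=imaging.get_image("wrist")
h=cv2.cvtColor(d["img"],cv2.COLOR_RGB2HSV)
print([ (r,tuple(int(x) for x in h[r,278])) for r in range(186,236,3)])
cats={"yellow":((27,230,200),(33,255,255)),"blue":((100,120,150),(125,255,255)),"green":((50,100,140),(85,255,255)),"white":((0,0,200),(180,40,255))}
for c,(lo,hi) in cats.items():
    for b in blobs(d,lo,hi,(140,60,460,370),300)[0]: print(c,b[0],b[1][2:],plane(d,*b[0],158).round(1))
E
```

```text
[(186, (18, 255, 180)), (189, (25, 255, 184)), (192, (24, 255, 133)), (195, (24, 255, 135)), (198, (25, 255, 151)), (201, (29, 255, 252)), (204, (29, 255, 252)), (207, (30, 255, 252)), (210, (30, 255, 252)), (213, (30, 255, 252)), (216, (30, 255, 252)), (219, (30, 255, 252)), (222, (30, 255, 252)), (225, (30, 255, 252)), (228, (30, 255, 252)), (231, (30, 255, 252)), (234, (19, 255, 236))]
yellow [277.2 215.8] [ 35  33 908] [ 579.9 -188.8  158. ]
blue [336.4 159.5] [  37   37 1065] [ 638.6 -203.3  158. ]
blue [165.8 214.6] [ 35  32 874] [ 536.8 -115.7  158. ]
blue [436.1 266.4] [ 34  30 763] [ 609.1 -320.   158. ]
green [389.1 216.1] [ 35  33 933] [ 623.8 -261.9  158. ]
green [224.3 265.3] [ 34  30 773] [ 522.  -174.1  158. ]
green [324.8 352.8] [ 30  25 560] [ 492.2 -290.6  158. ]
white [278.6  96.8] [  38   42 1256] [ 653.5 -145.6  158. ]
white [276.9 311.4] [ 32  28 685] [ 506.9 -232.4  158. ]
```

```bash
python3 - <<'E'
from h import *
from rig import robot, imaging
p=np.array([579.2,-189.8,0])
robot.servo_line(p+[0,0,200],rate=80)
robot.servo_line(p+[0,0,137],rate=50)
robot.sleep(.2);s=robot.get_state();print("down",s["t"],s["tcp_pos"].round(1),s["wrist_force"].round(1))
robot.gripper_close(60)
s=robot.get_state();print("grip",s["t"],s["opening"],s["wrist_force"].round(1),s["wrist_torque"].round(2))
for z in (147,167):
    robot.servo_line(p+[0,0,z],rate=40)
    s=robot.get_state();print(z,s["t"],s["opening"],s["tcp_pos"].round(1),s["wrist_force"].round(1))
d=imaging.get_image("side"); cv2.imwrite("pics/side2.png",d["img"][:,:,::-1])
d=imaging.get_image("scene"); cv2.imwrite("pics/scene2.png",d["img"][:,:,::-1])
E
python3 -c "
import cv2,numpy as np
a=cv2.imread('pics/side2.png')[130:330,230:450];b=cv2.imread('pics/scene2.png')[60:260,70:290]
cv2.imwrite('pics/l2.png',cv2.resize(np.hstack([a,b]),None,fx=1.8,fy=1.8))"
```

```text
down 6.3167 [ 579.3 -189.8  137.2] [-0.  -0.5 -0.7]
grip 6.8917 26.578264384191694 [-0.2  1.1  1.5] [ 0.18  0.13 -0.02]
147 7.2917 26.785529426277087 [ 579.  -189.7  146.9] [-0.   0.1 -2.9]
167 7.9417 26.51382624580593 [ 579.3 -189.8  167.1] [ 0.1  0.4 -4.1]
```

View pics/l2.png

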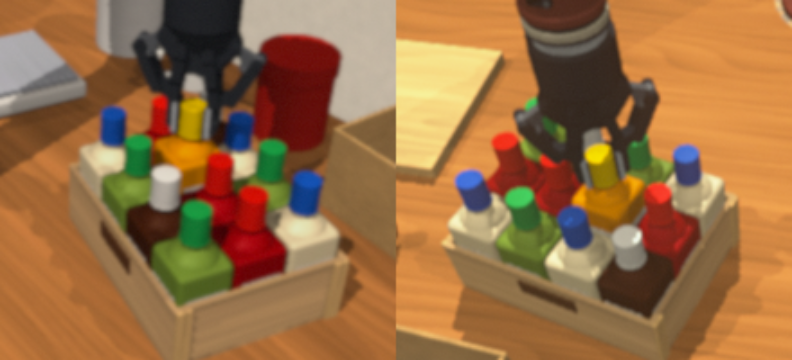

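Only the yellow bottle rises. The neighbours stay seated, and the pull is about 4 N, which matches the bottle's weight.

```bash
python3 - <<'E'
from h import *
from rig import robot, imaging
p=np.array([579.2,-189.8,0])
robot.servo_line(p+[0,0,330],rate=100)
s=robot.get_state();print(s["t"],s["opening"],s["wrist_force"].round(1))
robot.servo_line([620,236,310],rate=180,rot=R(-20))
s=robot.get_state();print(s["t"],s["opening"],s["tcp_pos"].round(1),s["wrist_force"].round(1))
for n in("wrist","side","scene"):
    d=imaging.get_image(n); cv2.imwrite(f"pics/{n}3.png",d["img"][:,:,::-1])
    for c in [(-80,-80),(-80,80),(80,80),(80,-80)]: 
        q=np.radians(-10);print(n,c,np.round(proj(d,(620+c[0]*np.cos(q)-c[1]*np.sin(q),236+c[0]*np.sin(q)+c[1]*np.cos(q),40))))
    print("btn",np.round(proj(d,(488.7,217.7,52))))
E
python3 -c "
import cv2,numpy as np
a=cv2.imread('pics/wrist3.png');b=cv2.imread('pics/side3.png')[60:270,140:420];c=cv2.imread('pics/scene3.png')[100:310,230:510]
cv2.imwrite('pics/l3.png',np.hstack([cv2.resize(a,(560,420)),np.vstack([b,c])[:420,:240]]))"
```

```text
9.825 26.621934332316123 [ 0.6 -0.3 -3.9]
12.35 26.806128124247753 [620.1 234.9 310.2] [-0.1  0.2 -3.7]
wrist (-80, -80) [229. 244.]
wrist (-80, 80) [199. 121.]
wrist (80, 80) [334.  95.]
wrist (80, -80) [349. 224.]
btn [185. 225.]
side (-80, -80) [215. 185.]
side (-80, 80) [193. 158.]
side (80, 80) [248. 147.]
side (80, -80) [274. 171.]
btn [191. 178.]
scene (-80, -80) [375. 202.]
scene (-80, 80) [456. 224.]
scene (80, 80) [447. 295.]
scene (80, -80) [357. 267.]
btn [400. 187.]
```

View pics/l3.png

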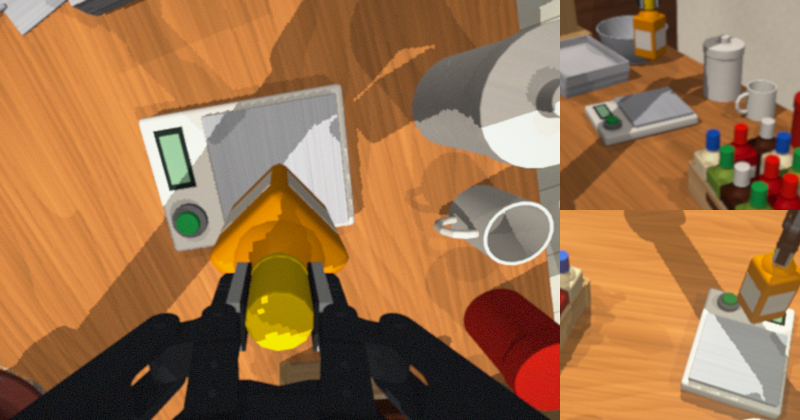

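The wrist view puts the pan corners near (203,113), (338,90) and (352,222), and the button at (187,221). That is about 4 px off the prediction, so I'll shift the target by a few mm. Then I'll lower gently, watching the force.

```bash
python3 - <<'E'
from h import *
from rig import robot, imaging
p=np.array([622.,239.,0])
robot.servo_line(p+[0,0,215],rate=100)
robot.servo_line(p+[0,0,177],rate=40)
robot.sleep(.2); f0=robot.get_state()["wrist_force"][2]; z=177.
while z>166:
    z-=1; robot.servo_line(p+[0,0,z],rate=15)
    s=robot.get_state(); f=s["wrist_force"][2]; print(z,s["tcp_pos"].round(1),f.round(2))
    if f>f0+2.5: break
print("t",s["t"])
for n in("side","scene"):
    d=imaging.get_image(n); cv2.imwrite(f"pics/{n}4.png",d["img"][:,:,::-1])
E
python3 -c "
import cv2,numpy as np
b=cv2.imread('pics/side4.png')[60:260,140:340];c=cv2.imread('pics/scene4.png')[120:320,320:520]
cv2.imwrite('pics/l4.png',cv2.resize(np.hstack([b,c]),None,fx=2,fy=2))"
```

```text
176.0 [621.9 239.  175.9] -3.29
175.0 [621.9 239.  174.9] -3.2
174.0 [621.9 239.  173.9] -2.67
173.0 [622.  239.  172.9] -3.97
172.0 [621.9 239.  171.9] -3.45
171.0 [622.2 239.  171.2] -1.79
170.0 [622.2 239.1 171.2] 4.58
t 16.65
```

View pics/l4.png

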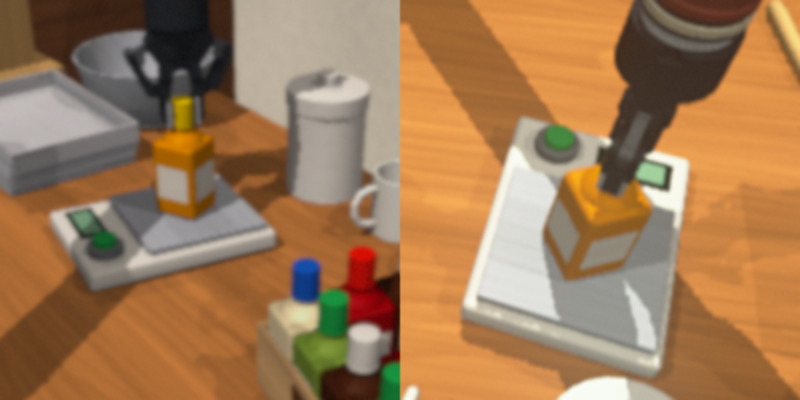

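The bottle is touching the pan and upright near the middle. Releasing it and backing straight up.

```bash
python3 - <<'E'
from h import *
from rig import robot, imaging
p=np.array([622.,239.,0])
robot.servo_line(p+[0,0,171],rate=15)
robot.ungrasp(); robot.sleep(.2)
s=robot.get_state();print(s["t"],s["opening"],s["wrist_force"].round(1))
robot.servo_line(p+[0,0,260],rate=100)
robot.sleep(.3)
robot.move_pose([490,220,260],R(80))
robot.gripper_close(40)
s=robot.get_state();print(s["t"],s["tcp_pos"].round(1),s["opening"],s["wrist_force"].round(1))
d=imaging.get_image("wrist");cv2.imwrite("pics/wrist5.png",d["img"][:,:,::-1]);
for b in blobs(d,(50,120,50),(85,255,255),(200,100,400,400),200)[0]: print(b,plane(d,*b[0],51).round(1))
for n in("side","scene"):
    d=imaging.get_image(n); cv2.imwrite(f"pics/{n}5.png",d["img"][:,:,::-1])
E
python3 -c "
import cv2,numpy as np
a=cv2.imread('pics/wrist5.png');b=cv2.imread('pics/side5.png')[60:270,120:360];c=cv2.imread('pics/scene5.png')[110:320,280:520]
cv2.imwrite('pics/l5.png',np.hstack([a,np.vstack([b,c])]))"
```

```text
17.8083 85.67804726083244 [ 0.4 -0.7 -0. ]
21.2333 [490. 220. 260.] -0.007185932238917696 [0.7 0.5 0.7]
(array([277.4, 185.5]), array([264, 172,  27,  28, 586], dtype=int32)) [489.4 218.9  51. ]
```

View pics/l5.png

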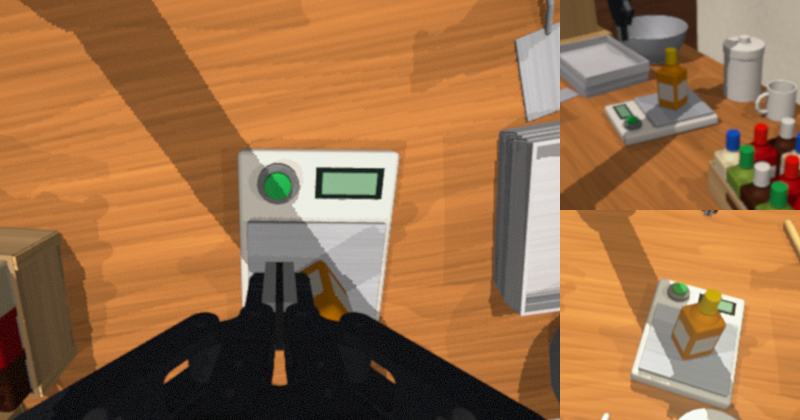

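The bottle stands upright on the pan, and the wrist view puts the button at (489.4, 218.9). Pressing it with closed fingers.

```bash
python3 - <<'E'
from h import *
from rig import robot, imaging
p=np.array([489.4,219.,0])
robot.servo_line(p+[0,0,90],rate=100)
robot.servo_line(p+[0,0,69],rate=40); robot.sleep(.2)
f0=robot.get_state()["wrist_force"][2]; z=69.
while z>57.5:
    z-=1; robot.servo_line(p+[0,0,z],rate=15)
    s=robot.get_state(); f=s["wrist_force"][2]-f0; print(z,s["tcp_pos"].round(1),f.round(2))
    if f>12: break
robot.sleep(.3); s=robot.get_state(); print(s["t"],s["tcp_pos"].round(1),s["wrist_force"].round(1))
d=imaging.get_image("side"); cv2.imwrite("pics/side6.png",d["img"][:,:,::-1])
d=imaging.get_image("scene"); cv2.imwrite("pics/scene6.png",d["img"][:,:,::-1])
E
python3 -c "
import cv2,numpy as np
b=cv2.imread('pics/side6.png')[60:260,120:320];c=cv2.imread('pics/scene6.png')[120:320,320:520]
cv2.imwrite('pics/l6.png',cv2.resize(np.hstack([b,c]),None,fx=2,fy=2))"
```

```text
68.0 [489.4 219.   68. ] -0.57
67.0 [489.3 219.   66.9] -0.43
66.0 [489.6 219.   66.1] 0.35
65.0 [489.6 219.   65.1] 1.65
64.0 [489.5 219.   64.1] 1.69
63.0 [489.6 219.   63.1] 2.63
62.0 [489.6 219.   62.1] 4.38
61.0 [489.5 219.1  61.1] 3.99
60.0 [489.6 219.   60.1] 4.06
59.0 [489.6 219.   60. ] 11.86
58.0 [489.6 219.   59.9] 17.17
27.1583 [489.6 219.   59.9] [-2.4 -1.7 18.2]
```

View pics/l6.png

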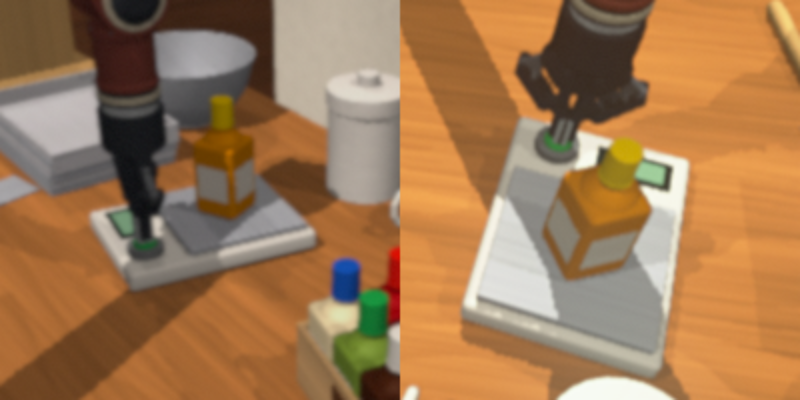

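The spring took about 4 to 5 N over the full 6 mm, then the button hit a hard stop at TCP 60, so it is fully down. The bottle did not move. Retracting and checking once more.

```bash
python3 - <<'E'
from h import *
from rig import robot, imaging
robot.servo_line([489.4,219,200],rate=80); robot.sleep(.3)
S=imaging.get_image("scene");D=imaging.get_image("side")
a=blobs(S,(24,200,110),(31,255,255),(340,120,480,310),60)[0];b=blobs(D,(23,200,110),(31,255,255),(160,80,290,205),60)[0]
for x in a:
  for y in b: print(x,y,tri([ray(S,*x[0]),ray(D,*y[0])]))
a=blobs(S,(50,120,60),(85,255,255),(340,170,480,230))[0];b=blobs(D,(50,120,60),(85,255,255),(160,140,290,205))[0]
print("btn",[x[0] for x in a],[x[0] for x in b])
im=np.hstack([D["img"][60:340,120:440],S["img"][80:360,80:500][:,:400]]);cv2.imwrite("pics/l7.png",im[:,:,::-1])
s=robot.get_state();print(s["t"],s["wrist_force"].round(1))
E
```

```text
(array([430.9, 200.7]), array([421, 190,  20,  23, 262], dtype=int32)) (array([231. , 115.5]), array([226, 108,  10,  16, 133], dtype=int32)) (array([622.81579924, 238.18695571, 176.61915477]), [np.float64(0.9917375004685131), np.float64(0.9917375004685358)])
btn [array([399.1, 188.5])] [array([191.6, 179.8])]
29.5833 [-0.1  0.4 -0.3]
```

View pics/l7.png

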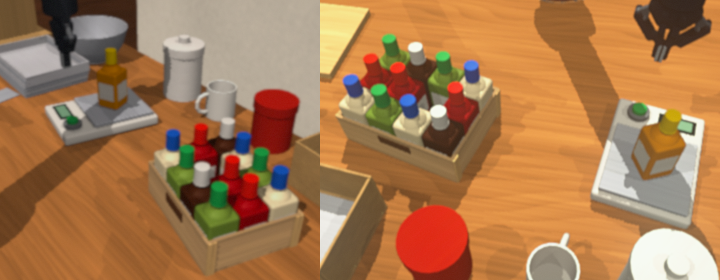

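The bottle stands with its cap at (623, 238), the button is back up, and the 11 neighbours are in place. Handing in.

```bash
python3 -c "
from rig import robot
print(robot.sign_off())"
```

```text
the job is handed in; nothing more can be done
None
```

The yellow bottle is standing on the scale's pan, the tare button has been pressed and released, and I handed the job in at about 29.6 s. The sign-off gives no verdict.

I gripped the cap along the crate's diagonal and lifted straight up. The pull was about 4 N, consistent with the bottle's weight alone. I then lowered it onto the pan until the force showed contact, let go, and pressed the button with closed fingers.

**Last checks:**
- **Bottle position:** it looks upright in both views. Its cap measures (623, 238, 177) mm, where a cap standing on the pan should be at about 175 mm high. My estimates of the pan centre run from (620, 232) to about (624, 241), plus one outlier near (630, 237) from a partly hidden corner. The bottle is therefore within about 10 mm of the middle; the limit is 35 mm.
- **Tare button:** the spring took about 4–5 N over roughly 6 mm, then the force rose sharply at a hard stop. Afterwards the button was back within about 1 pixel of its starting place in both cameras.
- **Other bottles:** all 11 look in place in the final pictures. I judged this by eye and did not measure each one.
- **Robot:** the gripper was clear of everything and the wrist force was near zero.

**Disagreements:** the three cameras differed by about 3–8 mm on some positions, so I used values in between. All the errors were well inside the tolerances.

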